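# Lean the ware board against the cradle's back panel

### The job

The wooden ware board lies on the sloping bed of the cradle. Tip it up and over so that it leans against the cradle's upright back panel with its lower end standing down in the groove, about midway across the cradle and squarely in line with it, and leave it there. Leave the two bisque beakers beside the cradle standing where they are.

Things in the scene. Friction and masses are not known exactly. Their poses are not given: they have to be found in the camera images.
- cradle: Fixed plywood cradle, 275 x 130 mm. Origin: on the table, midway across, straight below the lower edge of the sloping bed. x points level from the bed to the back panel (away from the robot, give or take its yaw), y across, z up. The bed, 110 mm wide, rises at 24 degrees from its lower edge (x 0, height 28 mm) towards the robot to x -114 mm, height 79 mm
- groove (a point): Middle of the groove's floor, 12 mm above the table. The groove runs along the cradle's y, 36 mm wide: from the bed's lower edge (cradle x 0, 16 mm above the floor) to a wooden stop strip (cradle x 36 to 48 mm, 20 mm above the floor). Its ends are open. Axes as the cradle
- panel (a point): Middle of the top edge of the grey upright back panel's front face, 192 mm above the table, at cradle x 90 mm. Axes as the cradle
- board_centre (a point): Centre of the loose wooden ware board, 180 x 64 x 12 mm, about 0.14 kg. x runs along it from its upper end (head) to its lower end (foot), z out of the face that is up at first. It starts on the bed, foot 12 mm short of its lower edge. Pushed at the head it slides till the foot meets the stop strip; then the head must be lifted from below its end and pushed over (a flat push only wedges it)
- board_foot (a point): Centre of the board's lower end face (nearer the back panel at the start), 90 mm from the centre; axes as board_centre
- board_head (a point): Centre of the board's upper end face (nearer the robot at the start), 90 mm from the centre. At the start it sticks out about 65 mm past the bed's upper edge, about 112 mm above the table; axes as board_centre
- beaker_left: Cream bisque beaker, 64 mm wide, 79 mm high, standing on the table to the left of the cradle; origin at the centre of its underside
- beaker_right: Pinkish bisque beaker, 68 mm wide, 85 mm high, standing on the table to the right of the cradle; origin at the centre of its underside
Mind the look-alikes: they are no part of the job. Of the things shaped like the part that bears board_centre, the wooden one is meant.

How it is judged (in metres and radians):
At the end, for the whole second after the job is handed in: Board at rest, not skewed over 10 degrees; foot down in the groove (foot centre between bed edge and stop strip, under 24 mm high, within 40 mm of the cradle's middle line); head leaning on the back panel (head centre over 160 mm high, at cradle x 65 to 100 mm) (x of board_foot in the frame of cradle between 0 and 0.038 m and y of board_foot in the frame of cradle between -0.04 and 0.04 m and height (world z) of board_foot below 0.024 m and x of board_head in the frame of cradle between 0.065 and 0.1 m and height (world z) of board_head above 0.16 m and angle between the y axis of board_centre and the y axis of cradle, either way round below 0.17 rad and linear speed of board below 0.02 m/s); the robot touches nothing.
It fails at once if a beaker is shifted by more than 25 mm or knocked over (distance of any of beaker_left, beaker_right from where it was at the start of the episode above 0.025 m or angle between any of beaker_left, beaker_right's own z axis and vertical above 0.4 rad).
It also fails if it takes over 35 s, if anything falls off the work surface, if the arm or the gripper's body presses on something with over 40 N, if the wrist force passes 120 N, or if a joint passes its speed limit or range.

### The arm

A 6-joint arm with a two-finger parallel gripper is mounted at the origin on a cart in front of the work surface, level with it; the furniture and walls round the work are solid. World frame = base frame: x ahead of the robot, y to its left, z up, the work surface at z = 0. Lengths are in mm, angles in rad, forces in N, time in s.
With the tool pointing down it reaches from about 300 to 875 mm from the base axis. Payload 6.4 kg.
Tool frame: the origin (TCP) lies on the centre line of the jaws, within the pads' length; the fingertips stand 22 mm ahead of it and the grasp point (between the pads) lies 3 mm ahead of it; x points along the fingers, y is the direction in which the jaws open and shut, and the axes are right-handed (so a half turn about x gives the same grasp; the last joint's range is limited). The gripper opens to 88 mm and grips with 3 to 60 N. Pads are 18 mm wide; open, the fingers measure 123 mm over their backs; the gripper's body (75 mm by 187 mm) begins 45 mm behind the grasp point.
Start: joints at [0.924, 0.181, 1.607, -0, 1.354, -0.206], TCP at [245.322, 520.056, 260.714] pointing down, gripper open.
Joint ranges: [-2.99, 2.99], [-0.89, 2.07], [0.3, 2.58], [-1.14, 4.28], [0, 2.63], [-3.12, 3.12]. Speed limits (rad/s): [2.57, 2.57, 3.01, 3.14, 3.14, 3.14].

### API

Orientations are given as a 3x3 rotation matrix whose columns are the frame's x, y, z axes.
In Python, from bench import env, snapshot, order gives the robot as it stands.
- The arm moves only by the shell command python3 -m inch 'ROWS' [FORCE]. ROWS is a JSON object of lists of equal length, an entry for each row: "slide": the shift along the tool's x, y, z in cm, a list of three; "roll": the turn about the tool's x in rad; "grip": the opening, from 0 (shut) to 1 (fully open). A call has 1 to 5 rows; each row is the pose to reach, as a shift and turn from the pose commanded when the call began, along the tool's axes at that moment; what a row does not reach only later rows make up. A row lasts 1/12 s, in which the tool goes at most 41.7 mm and 7.16 degrees, less where a joint would pass 70% of its speed; a pose out of reach is approached as far as the arm can. A call with a gripper value outside its range is refused whole. The fingers move at their own pace and stop on an object; FORCE is the grip in N (left out, the last holds). Time passes only in rows, so rows that repeat a pose let the fingers close. It gives the time, the measured TCP pose, the force and the opening at its end, in the units of the state.
- env.read_state(): the state, without advancing time (a new reading comes with each control period).
- snapshot(name): name is "side" or "top" or "wrist"; returns a dict with "img" (400x640x3 uint8, red, green, blue), "mtx" (3x3 intrinsics, pixels), "world_to_cam" (4x4, takes a point from world to camera coordinates); the wrist camera has in their place "tool_from_camera" (4x4, takes a point from camera to tool coordinates, whose origin is the TCP and whose axes are the tool frame's). Camera axes: x right, y down, z forward; pixel columns grow to the right and rows downward; lengths in mm; the calibration is good to about 2 mm. A picture is of the moment at which its call begins: read the wrist's pose just before it. There is no depth.
- order.sign_off(): hands the job in, once; it reports no verdict.
The state is a dict: "clock": time; "q": joint angles; "qd": joint speeds; "effort": joint torques, N m; "eef_pos": TCP position; "eef_rot": TCP orientation; "ft_force": force on the tool from outside, world axes, zero at the start; "wrist_torque": the same for the moment, N m; "grip_width": finger opening in mm.
Only numpy, scipy, OpenCV 4.12 (cv2) and the standard library are available. Lean on these libraries where they do the work, as an engineer would, in place of code of your own. Each camera call takes 0.05 s, during which the arm holds its last target. There are 200 camera calls.

## Working session

There is one attempt and no reset: what is moved stays moved. The work goes in short steps, Python scripts to look and compute and a shell command to move; the robot and the scene stay as the last step left them, time stands still between calls to the robot, and variables do not carry over. Pictures are saved under pics/ and viewed, about 8 in all and at most 12, crops included, and the job is handed in when it is done.

```bash
ls; mkdir -p pics; python3 - <<'E'
from bench import env,snapshot
import cv2,numpy as np
s=env.read_state();print({k:np.round(v,3).tolist() for k,v in s.items()})
for n in("side","top"):
    d=snapshot(n);cv2.imwrite(f"pics/{n}0.png",d["img"][...,::-1]);print(n,d["mtx"].round(1).tolist(),d["world_to_cam"].round(4).tolist())
E
```

```text
pics
{'clock': 0.0, 'q': [0.924, 0.182, 1.608, -0.0, 1.354, -0.206], 'qd': [-0.001, -0.001, 0.0, -0.0, -0.002, -0.0], 'effort': [-0.001, -43.389, -34.184, 0.07, 0.039, -0.0], 'eef_pos': [245.014, 519.645, 259.817], 'eef_rot': [[-0.001, 0.427, 0.904], [-0.001, 0.904, -0.427], [-1.0, -0.002, -0.0]], 'ft_force': [0.447, 0.062, -0.106], 'wrist_torque': [0.046, -0.014, -0.032], 'grip_width': 88.215}
side [[513.7, 0.0, 325.0], [0.0, 513.7, 201.6], [0.0, 0.0, 1.0]] [[0.8724, -0.4886, 0.0126, -469.234], [-0.2587, -0.4836, -0.8362, 302.6036], [0.4147, 0.7263, -0.5483, 1127.6805], [0.0, 0.0, 0.0, 1.0]]
top [[422.6, 0.0, 320.1], [0.0, 422.6, 198.6], [0.0, 0.0, 1.0]] [[0.0069, -1.0, 0.0041, 105.048], [-0.9859, -0.0075, -0.167, 590.8115], [0.167, -0.0029, -0.986, 1047.9627], [0.0, 0.0, 0.0, 1.0]]
```

View pics/side0.png

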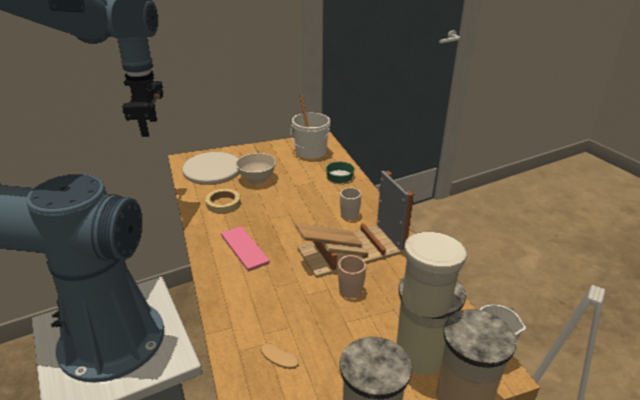

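View pics/top0.png

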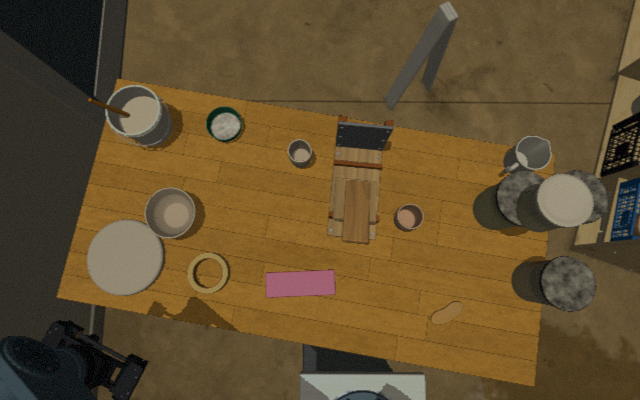

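The wooden board lies on the cradle at top (357,211) and side (333,235). The look-alike is the pink slab at top (300,284) and side (245,247). The oval wooden tool at top (446,312) isn't board-shaped. The description says wooden, so I choose the one on the cradle and check it in a close crop.

```bash
python3 - <<'E'
import cv2
a=cv2.imread("pics/top0.png")[105:255,280:440];cv2.imwrite("pics/c1.png",cv2.resize(a,None,fx=5,fy=4.0*0+5,interpolation=cv2.INTER_CUBIC)[:750:1][:, :] if 0 else cv2.resize(a,(640,600),interpolation=cv2.INTER_CUBIC))
E
```

```text
(no output)
```

View pics/c1.png

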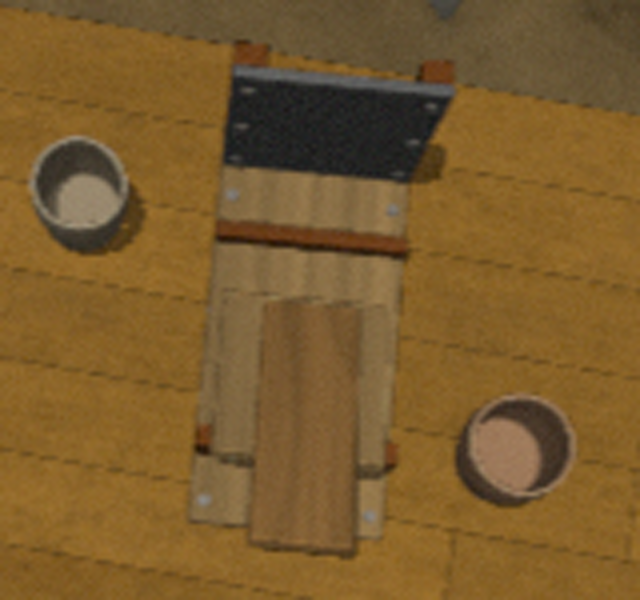

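The crop shows the wooden board on the bed between the two beakers, with its head at the bottom. Its top corners are at crop (264,300), (358,308), (357,548) and (249,541). The strip, groove and grey panel are above it.

```bash
cat > h.py <<'E'
import numpy as np
from bench import env,snapshot
def ray(d,uv,z):
    W=d["world_to_cam"];R=W[:3,:3];c=-R.T@W[:3,3];v=R.T@np.linalg.inv(d["mtx"])@[*uv,1]
    return c+v*(z-c[2])/v[2]
def ray_at(uv,z,d): return ray(d,uv,z)
def proj(d,p):
    W=d["world_to_cam"];c=W[:3,:3]@p+W[:3,3];u=d["mtx"]@c;return u[:2]/u[2]
E
python3 - <<'E'
from h import *
d=snapshot("top")
P=lambda u,v,z:ray(d,(280+u/4,105+v/4),z)
def show(n,a,b):
    m=(a+b)/2;e=a-b;print(n,m.round(1),"w",np.linalg.norm(e).round(1),"yaw",np.degrees(np.arctan2(-e[0],e[1])).round(2))
show("foot",P(264,300,44),P(358,308,44))
show("head",P(249,541,117),P(357,548,117))
show("bedlow",P(222,290,28),P(395,305,28))
show("panel",P(234,80,192),P(452,99,192))
show("strip",P(218,240,32),P(407,255,32))
show("base",P(190,522,12),P(382,537,12))
print(P(75,215,0),P(510,480,0))
E
```

```text
foot [638.6  10.6  44. ] w 62.0 yaw -4.53
head [475.9  23.4 117. ] w 64.8 yaw -3.29
bedlow [646.5  10.8  28. ] w 115.8 yaw -4.62
panel [734.4   5.  192. ] w 126.9 yaw -4.73
strip [679.8   8.2  32. ] w 126.6 yaw -4.21
base [492.9  25.4  12. ] w 127.3 yaw -4.05
[709.44790244 168.85018622   0.        ] [ 528.17753557 -126.35999134    0.        ]
```

```bash
python3 -m inch '{"slide":[[0,-2.4,3],[0,-4.8,6],[0,-7.2,9],[0,-9.6,12],[0,-12,15]],"roll":[-0.073,-0.146,-0.219,-0.292,-0.365],"grip":[1,1,1,1,1]}'
```

```text
clock: 0.57
eef_pos: [329.9, 346.0, 260.4]
eef_rot: [[-0.0, 0.071, 0.997], [-0.0, 0.997, -0.071], [-1.0, -0.0, -0.0]]
ft_force: [0.9, 0.7, 0.6]
grip_width: 88.3
```

```bash
python3 -m inch '{"slide":[[0,-3.2,1.8],[0,-6.4,3.6],[0,-9.6,5.4],[0,-12.8,7.2],[0,-16,9]],"roll":[0,0,0,0,0],"grip":[1,1,1,1,1]}'
python3 -m inch '{"slide":[[1.5,-3,1.8],[3,-6,3.6],[5,-9,5.4],[7,-12,7.2],[8.5,-15.1,9]],"roll":[0,0,0,0,0],"grip":[1,1,1,1,1]}'
python3 -m inch '{"slide":[[0,0,0],[0,0,0]],"roll":[0,0],"grip":[1,1]}'
python3 - <<'E'
from h import *
import cv2
for n in("top","side"):
    d=snapshot(n);cv2.imwrite(f"pics/{n}1.png",d["img"][...,::-1])
a=cv2.resize(cv2.imread("pics/top1.png")[120:270,290:430],(400,428));b=cv2.resize(cv2.imread("pics/side1.png")[160:310,270:410],(400,428))
cv2.imwrite("pics/c2.png",np.hstack([a,b]))
E
```

```text
clock: 0.98
eef_pos: [407.6, 179.5, 260.7]
eef_rot: [[0.0, 0.076, 0.997], [0.0, 0.997, -0.076], [-1.0, 0.0, 0.0]]
ft_force: [1.5, 0.3, -0.2]
grip_width: 88.0
clock: 1.4
eef_pos: [485.5, 22.2, 174.1]
eef_rot: [[-0.001, 0.076, 0.997], [0.0, 0.997, -0.076], [-1.0, 0.0, -0.001]]
ft_force: [0.3, -0.0, -0.6]
grip_width: 88.2
clock: 1.57
eef_pos: [485.3, 22.5, 174.5]
eef_rot: [[-0.003, 0.079, 0.997], [0.001, 0.997, -0.079], [-1.0, 0.0, -0.003]]
ft_force: [-0.5, 0.8, 0.2]
grip_width: 88.0
```

View pics/c2.png

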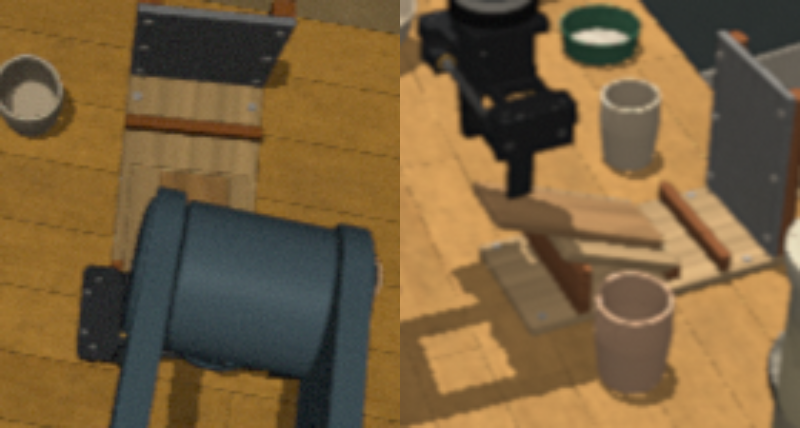

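The side crop shows the open jaws straddling the head from above, with the near finger at crop (520,180). The wrist hides the board in the top view. Next I descend and close lightly.

```bash
python3 -m inch '{"slide":[[2.2,0,0],[4.4,0,0],[6.5,0,0],[6.5,0,0],[6.5,0,0]],"roll":[0,0,0,0,0],"grip":[1,1,1,1,0.6]}' 6
python3 -m inch '{"slide":[[0,0,0],[0,0,0],[0,0,0],[0,0,0],[0,0,0]],"roll":[0,0,0,0,0],"grip":[0.5,0.5,0.5,0.5,0.5]}' 6
```

```text
clock: 2.08
eef_pos: [484.9, 25.2, 110.8]
eef_rot: [[-0.001, 0.074, 0.997], [0.0, 0.997, -0.074], [-1.0, 0.0, -0.002]]
ft_force: [0.5, -0.9, 0.6]
grip_width: 83.3
clock: 2.5
eef_pos: [486.4, 23.9, 111.7]
eef_rot: [[0.002, 0.076, 0.997], [-0.0, 0.997, -0.076], [-1.0, 0.0, 0.002]]
ft_force: [-0.1, 2.1, 0.3]
grip_width: 63.8
```

```bash
python3 -m inch '{"slide":[[-0.9,0,0.9],[-1.7,0,1.9],[-2.3,0,2.9],[-2.9,0,4],[-3.4,0,5]],"roll":[0,0,0,0,0],"grip":[0.5,0.5,0.5,0.5,0.5]}'
python3 -m inch '{"slide":[[0,0,0],[0,0,0]],"roll":[0,0],"grip":[0.5,0.5]}'
cat > look.py <<'E'
from h import *
import cv2,sys
k=sys.argv[1]
a,b=[cv2.cvtColor(snapshot(n)["img"],cv2.COLOR_RGB2BGR) for n in("top","side")]
cv2.imwrite(f"pics/{k}.png",np.hstack([cv2.resize(a[110:260,290:430],(400,428)),cv2.resize(b[150:300,280:420],(400,428))]))
E
python3 look.py w2
```

```text
clock: 2.92
eef_pos: [536.0, 19.8, 145.1]
eef_rot: [[-0.0, 0.076, 0.997], [-0.0, 0.997, -0.076], [-1.0, -0.0, -0.0]]
ft_force: [0.7, 0.6, -1.8]
grip_width: 63.7
clock: 3.08
eef_pos: [535.8, 19.8, 144.7]
eef_rot: [[0.0, 0.076, 0.997], [-0.0, 0.997, -0.076], [-1.0, -0.0, 0.0]]
ft_force: [0.8, 0.3, -1.3]
grip_width: 64.1
```

View pics/w2.png

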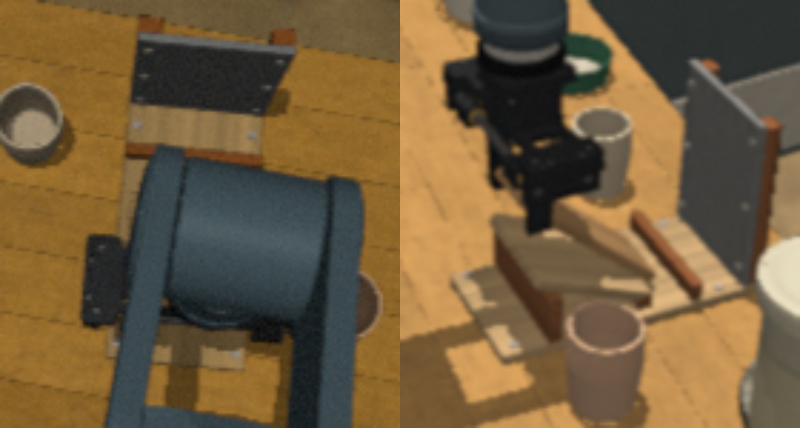

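The side crop shows the board, around (600,235), tilting in the grip with its foot near the bed's lower edge at (650,270). Next come the rows to near vertical.

```bash
python3 -m inch '{"slide":[[-0.6,0,1.5],[-1.2,0,3],[-1.8,0,4.5],[-2.4,0,6],[-2.4,0,6]],"roll":[0,0,0,0,0],"grip":[0.5,0.5,0.5,0.5,0.5]}'
python3 -m inch '{"slide":[[-0.4,0,1.2],[-0.8,0,2.4],[-1.2,0,3.6],[-1.2,0,3.6],[-1.2,0,3.6]],"roll":[0,0,0,0,0],"grip":[0.5,0.5,0.5,0.5,0.5]}'
python3 look.py w5
```

```text
clock: 3.6
eef_pos: [597.3, 15.0, 170.1]
eef_rot: [[0.003, 0.076, 0.997], [-0.001, 0.997, -0.076], [-1.0, -0.0, 0.003]]
ft_force: [-0.6, -1.0, -1.0]
grip_width: 63.8
clock: 4.02
eef_pos: [630.1, 12.9, 179.6]
eef_rot: [[-0.002, 0.076, 0.997], [0.0, 0.997, -0.076], [-1.0, 0.0, -0.002]]
ft_force: [0.4, 0.3, -3.3]
grip_width: 63.9
```

View pics/w5.png

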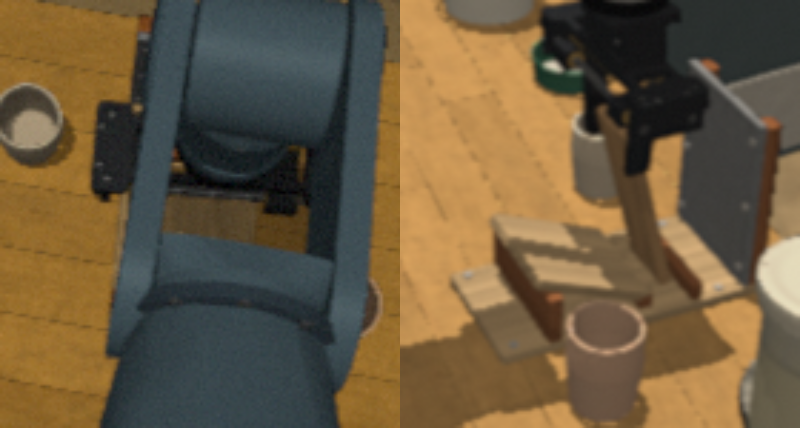

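The side crop shows the board steep, its foot at (660,280) in the groove by the strip. I continue over vertical towards the panel.

```bash
python3 -m inch '{"slide":[[-0.3,0,1],[-0.5,0,2],[-0.5,0,3],[-0.5,0,4],[-0.5,0,4]],"roll":[0,0,0,0,0],"grip":[0.5,0.5,0.5,0.5,0.5]}'
python3 -m inch '{"slide":[[0,0,1],[0.1,0,2],[0.3,0,3],[0.5,0,4],[0.5,0,4]],"roll":[0,0,0,0,0],"grip":[0.5,0.5,0.5,0.5,0.5]}'
python3 look.py w7
```

```text
clock: 4.53
eef_pos: [671.2, 9.6, 185.1]
eef_rot: [[-0.001, 0.076, 0.997], [0.0, 0.997, -0.076], [-1.0, 0.0, -0.001]]
ft_force: [-0.0, 0.1, -1.4]
grip_width: 64.1
clock: 4.95
eef_pos: [710.8, 6.7, 179.7]
eef_rot: [[-0.001, 0.076, 0.997], [0.0, 0.997, -0.076], [-1.0, 0.0, -0.001]]
ft_force: [-0.4, 0.2, -0.1]
grip_width: 63.9
```

View pics/w7.png

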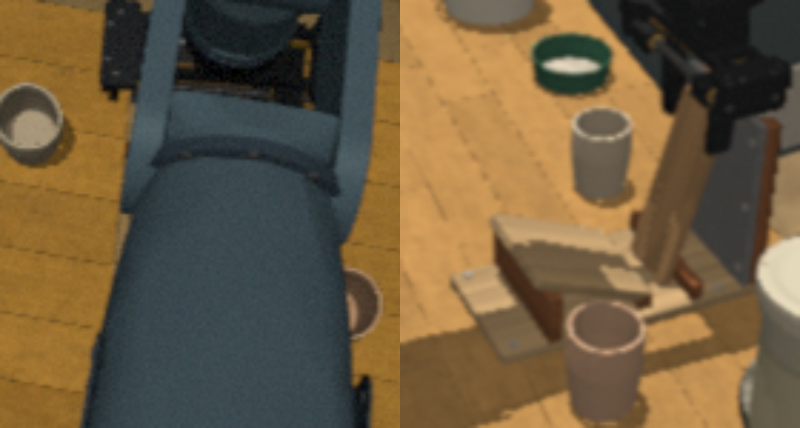

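The board leans past vertical, with its foot at side crop (655,275) in the groove and its head in the jaws by the panel. I nudge it 5 mm further, release and rise.

```bash
python3 -m inch '{"slide":[[0,0,0.3],[0.1,0,0.6],[0.1,0,0.6],[0.1,0,0.6],[0.1,0,0.6]],"roll":[0,0,0,0,0],"grip":[0.5,0.5,0.65,0.8,0.95]}'
python3 -m inch '{"slide":[[0,0,0],[0,0,0],[0,0,0],[-1,0,0],[-2,0,0]],"roll":[0,0,0,0,0],"grip":[1,1,1,1,1]}'
python3 -m inch '{"slide":[[-2,0,0],[-4,0,0],[-6,0,0],[-8,0,0],[-9,0,0]],"roll":[0,0,0,0,0],"grip":[1,1,1,1,1]}'
python3 -m inch '{"slide":[[0,0,-3],[0,0,-6],[0,0,-9],[0,0,-12],[0,0,-15]],"roll":[0,0,0,0,0],"grip":[1,1,1,1,1]}'
python3 -m inch '{"slide":[[0,3,-2],[0,6,-4],[0,9,-6],[0,12,-8],[0,15,-10]],"roll":[0,0,0,0,0],"grip":[1,1,1,1,1]}'
python3 look.py w8
```

```text
clock: 5.47
eef_pos: [717.3, 6.2, 180.2]
eef_rot: [[0.001, 0.076, 0.997], [-0.0, 0.997, -0.076], [-1.0, -0.0, 0.001]]
ft_force: [1.1, 1.4, -0.2]
grip_width: 75.2
clock: 5.88
eef_pos: [716.6, 6.3, 199.8]
eef_rot: [[-0.001, 0.076, 0.997], [0.0, 0.997, -0.076], [-1.0, 0.0, -0.001]]
ft_force: [-0.3, 0.2, -0.4]
grip_width: 88.0
clock: 6.3
eef_pos: [718.3, 6.1, 294.7]
eef_rot: [[0.006, 0.076, 0.997], [-0.001, 0.997, -0.076], [-1.0, -0.0, 0.006]]
ft_force: [-0.1, -0.1, 0.6]
grip_width: 88.1
clock: 6.72
eef_pos: [566.1, 17.7, 290.1]
eef_rot: [[0.001, 0.076, 0.997], [-0.0, 0.997, -0.076], [-1.0, -0.0, 0.001]]
ft_force: [-0.0, -1.1, 0.7]
grip_width: 88.4
clock: 7.13
eef_pos: [478.2, 175.8, 290.5]
eef_rot: [[0.001, 0.076, 0.997], [0.0, 0.997, -0.076], [-1.0, 0.0, 0.001]]
ft_force: [0.2, 0.5, 0.4]
grip_width: 88.3
```

View pics/w8.png

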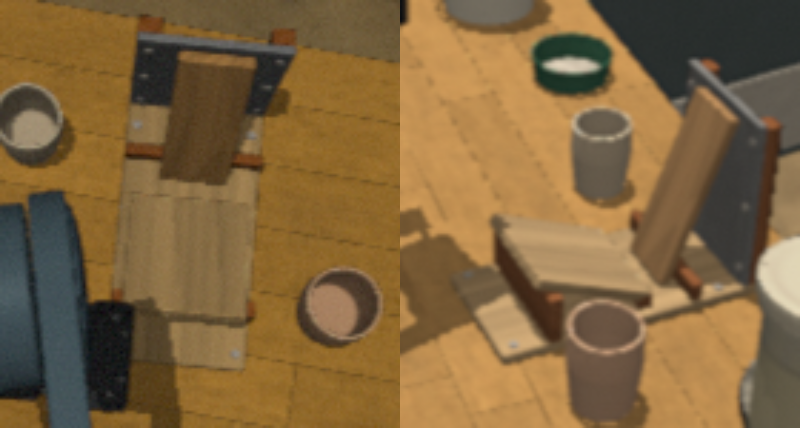

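The board leans on the panel, with its head at top crop (180–252, 55), its foot in the groove at (162–228, 181), and both beakers standing. One numeric check before handing in.

```bash
python3 - <<'E'
from h import *
d=snapshot("top");P=lambda u,v,z:ray(d,(290+u/2.857,110+v/2.853),z)
t=np.radians(-4.4);X=np.array([np.cos(t),np.sin(t)]);Y=np.array([-X[1],X[0]])
for n,a,b in(("foot front low edge",P(162,178,12),P(228,184,12)),("head upper edge (rear)",P(180,53,182),P(252,60,182))):
    m=((a+b)/2)[:2]-[646,12];e=(a-b)[:2];print(n,(m@X).round(1),(m@Y).round(1),"w",np.linalg.norm(e).round(1),"skew",np.degrees(np.arctan2(-e@X,e@Y)).round(1))
print(P(32,140,0),env.read_state()["ft_force"].round(1))
from bench import order; print(order.sign_off())
E
```

```text
foot front low edge 20.8 -4.3 w 62.9 skew -0.5
head upper edge (rear) 86.3 -1.2 w 59.3 skew -0.9
[708.58911008 162.07768127   0.        ] [ 0.2 -0.6 -0.3]
the job is handed in; nothing more can be done
None
```

The wooden board now leans on the back panel with its foot down in the groove, and I've handed the job in at about 7 s of the 35 s allowed. `sign_off` gives no verdict.

I gripped the board lightly (6 N) across its width near the head and swung it up over its foot, letting it turn between the pads. Once it was past vertical I released it onto the panel and moved the arm clear. This replaced the suggested lift from below the head, because the tool only points straight down.

| Last check (top view) | Measured | Limit |
|---|---|---|
| Foot, front lower edge, cradle x | about 21 mm (foot centre a few mm further on) | 0 to 38 mm |
| Foot, distance from middle line | about 4 mm | 40 mm |
| Head, rear upper edge, cradle x | about 86 mm (head centre a few mm less) | 65 to 100 mm |
| Skew | under 1° | 10° |

- **Heights:** I did not measure the foot and head heights directly. The groove floor, board length and lean put the foot centre at about 14 mm and the head centre at about 180–185 mm.
- **Beakers:** both are standing where they were by eye, and nothing touched them. A rough ray on the left beaker came out about 7 mm from my first estimate, in line with hand-picked pixels. I did not measure the right one again.
- **Board width:** the head edge came out 59 mm wide instead of 64 mm, which shows the same pixel-picking error.
- **Robot:** wrist forces were only noise at the end, so it was touching nothing.

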